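# Unstack the rinsed caps and close the refilled laundry bottles

### The arm

A 7-joint arm with a two-finger parallel gripper is mounted at the origin on the work surface. World frame = base frame: x ahead of the robot, y to its left, z up, the work surface at z = 0. Lengths are in m, angles in rad, forces in N, time in s.
With the tool pointing down it reaches from about 0.4 to 0.85 m from the base axis. Payload 4.5 kg.
Tool frame: the origin (TCP) lies where the fingers leave the gripper's body, on its centre line; the fingertips stand 64 mm ahead of it and the grasp point (between the pads) lies 45 mm ahead of it; z points along the fingers, y is the line along which they close (so a half turn about z gives the same grasp; the last joint's range is limited). The gripper opens to 88 mm and grips with 3 to 60 N. Pads are 18 mm wide; open, the fingers measure 123 mm over their backs; the gripper's body (75 mm by 187 mm) begins 45 mm behind the grasp point.
Start: joints at [1.287, 0.689, -0.195, 1.565, 0.157, 0.902, -0.215], TCP at [0.195, -0.594, 0.303] pointing down, gripper open.
Joint ranges: [-3.01, 3.01], [-0.46, 2.08], [-1.47, 1.51], [0.13, 2.56], [-1, 4.14], [0.04, 2.09], [-2.66, 2.66]. Speed limits (rad/s): [2.57, 2.57, 3.14, 3.14, 3.14, 3.14, 3.14].

### API

Orientations are given as a unit quaternion [x, y, z, w].
In Python, from plant import r gives the robot as it stands.
- The arm moves only by the tool play_rows, never from a script. Its arguments are lists of equal length, an entry for each row: "translation": the shift along the tool's x, y, z in m, a list of three; "delta_rot": the turn, a rotation vector about the tool's x, y, z in degrees, a list of three; "grip": the opening, from -1 (shut) to 1 (fully open). In form: {"translation": [[x, y, z], ...], "delta_rot": [[rx, ry, rz], ...], "grip": [grip, ...]}. A call has 1 to 20 rows; each row shifts and turns the commanded pose from where the row before left it, along the tool's axes as they then stand; what a row does not reach is not made up. A row lasts 1/8 s, in which the tool goes at most 62.5 mm and 10.7 degrees, less where a joint would pass 70% of its speed; a pose out of reach is approached as far as the arm can. A call with a gripper value outside its range is refused whole. The fingers move at their own pace and stop on an object; "squeeze" is the grip in N (left out, the last holds). Time passes only in rows, so rows that do not move let the fingers close. It gives the time, the measured TCP pose, the force, the opening and the grip force at its end, in the units of the state.
- r.get_state(): the state, without advancing time (a new reading comes with each control period).
- r.snapshot(name): name is "scene" or "top" or "wrist"; returns the picture (420x560x3 uint8, blue, green, red); there is no depth.
- r.get_calibration(name): a dict with "intrinsics" (3x3 intrinsics, pixels), "eye" and "rotation" of the camera in the world. Camera axes: x right, y up, looking along -z (the intrinsics and any distortion apply to the point x, -y, -z); pixel columns grow to the right and rows downward; lengths in m; the calibration is good to about 2 mm. A picture is of the moment at which its call begins: read the wrist's pose just before it. get_calibration takes no time and is no camera call; for the wrist camera it gives the pose at the moment of the call.
- r.finish_job(): hands the job in; it is judged then, once.
Trained networks look in the newest picture that a camera, given by its name, has taken for a name from the list of things; names that differ only in an ending like _2 or _b are one class to them, and where a whole thing is asked for, a point or a joint stands for the part that bears it (a point fixed in the world has none). Each returns a list of dicts, best first, with "confidence" (0 to 1); they miss things now and then, are a little off and sometimes report something else, mostly with a low value. They report only what shows in the picture. A call takes as long as a camera call. They do not tell look-alikes from the thing itself.
- r.look_for(camera, target): "point" ([x, y, z] in m, in world coordinates, good to about 4 mm: the middle of the surface that is visible of it).
- r.silhouettes(camera, target): "pixels" (420x560 bool, what is visible of it).
The state is a dict: "clock": time; "q": joint angles; "qd": joint speeds; "joint_torque": joint torques, N m; "tool_pos": TCP position; "eef_rot": TCP orientation; "contact_force": force on the tool from outside, world axes, zero at the start; "moment": the same for the moment, N m; "opening": opening from 0.0 (shut) to 1.0 (fully open); "finger_force": force on a finger pad.
Only numpy, scipy, OpenCV 4.12 (cv2) and the standard library are available. Lean on these libraries where they do the work, as an engineer would, in place of code of your own. Each camera call takes 0.05 s, during which the arm holds its last target. There are 200 camera calls.

### The job

Three refilled laundry bottles stand open, and their rinsed parts are stacked on the draining tray. Take the stack apart and close the bottles: put the pouring spout into the neck of the jug with the handle and then the large dosing cap over it, the medium cap on the round bottle and the small cap on the square bottle, each centred, straight and fully down. Leave the bottles standing where they are.

Things in the scene. Friction and masses are not known exactly. Their poses are not given: they have to be found in the camera images.
- small_cap: Small grey push-on cap, top of the stack, mouth down: a thin cup 33 mm in outer diameter, 29 mm inside, 30 mm high, closed top 4 mm thick. 14 g. Origin: centre of its mouth (underside), z up. It drops loosely over the square bottle's neck until its mouth rests on the collar, 89 mm above the bottle's origin.
- medium_cap: Medium grey push-on cap, second in the stack, mouth down: outer diameter 44 mm, inside 40 mm, 38 mm high, top 4 mm thick. 20 g. Origin: centre of its mouth, z up. In the stack its mouth stands on the spout's flange, loosely around the tube. It goes over the round bottle's neck until its mouth rests on the collar, 105 mm above the bottle's origin.
- spout: White pouring spout, third in the stack (its rim shows around the medium cap). Plug below: 36 mm at the foot, 41 mm from 7 to 16 mm up; flange 56 mm wide, 16 to 20 mm up; upright tube 26 mm wide, 20 to 48 mm up, to hold it by. 22 g. Origin: centre of the underside, z up. The plug goes into the jug's neck until the flange rests on the rim: origin then 130 mm above the jug's.
- large_cap: Large grey dosing cap, bottom of the stack, on the tray mouth down: outer diameter 68 mm, inside 63.6 mm, 62 mm high, top 4 mm thick. 35 g. Origin: centre of its mouth, z up. It goes over the spout and the jug's neck until its mouth rests on the jug's collar, 124 mm above the jug's origin; the spout must be in first.
- jug: White loose jug, 0.85 kg, the only bottle with a side handle (+y side, out to 64 mm) and the widest neck. Body 66 x 86 mm, 100 mm high, out to 56 mm on the -y side. Origin: on the neck's axis at the underside, z up. Collar 72 mm wide, its top at 124 mm; open neck above it to a rim at 146 mm, 58 mm wide at the collar, 53 mm at the rim, bore 44 mm. With the spout in, its tube tops out at 178 mm.
- round_bottle: White loose round bottle, 0.4 kg, body 68 mm in diameter. Origin: centre of its underside, on the neck's axis, z up. Collar 49 mm wide with its top at 105 mm; the neck tapers from 35 mm at the collar to 31 mm at its rim at 123 mm.
- square_bottle: White loose square bottle, 0.3 kg, the smallest, body 54 x 54 mm. Origin: centre of its underside, on the neck's axis, z up. Collar 39 mm wide with its top at 89 mm; the neck tapers from 25 mm at the collar to 21 mm at its rim at 104 mm.
- tray: White fixed draining tray, 110 x 140 mm, floor 6 mm and rim 14 mm above the counter; the stack stands near its middle, 156 mm high in all. Origin: centre of its underside. All else lying loose among the bottles is lower than 50 mm; around the sides and the far edge of the counter stand things up to 250 mm high.
Not all that is in view belongs to the job. What is shaped like the large_cap but red or yellow is not meant.

How it is judged:
At the end, for the whole second after the job is handed in: Spout within 5 mm of the jug's neck axis, each cap within 7 mm of its own bottle's axis, all within 4 mm of seated height and 0.12 rad of upright, released, at rest; bottles upright (0.06 rad), at rest, moved less than 50 mm (horizontal distance between spout and jug below 0.005 m and z of spout in the frame of jug between 0.126 and 0.134 m and angle between each of spout, large_cap, medium_cap, small_cap's own z axis and vertical below 0.12 rad and linear speed of each of spout, large_cap, medium_cap, small_cap, jug, round_bottle, square_bottle below 0.02 m/s and horizontal distance between large_cap and jug below 0.007 m and z of large_cap in the frame of jug between 0.12 and 0.128 m and horizontal distance between medium_cap and round_bottle below 0.007 m and z of medium_cap in the frame of round_bottle between 0.101 and 0.109 m and horizontal distance between small_cap and square_bottle below 0.007 m and z of small_cap in the frame of square_bottle between 0.085 and 0.093 m and angle between each of jug, round_bottle, square_bottle's own z axis and vertical below 0.06 rad and distance of each of jug, round_bottle, square_bottle from where it was at the start of the episode below 0.05 m); the robot touches nothing.
It fails at once if a bottle is tipped over (more than 0.4 rad) (angle between any of jug, round_bottle, square_bottle's own z axis and vertical above 0.4 rad).
It also fails if it takes over 112 s, if anything falls off the work surface, if the arm or the gripper's body presses on something with over 40 N, if the wrist force passes 120 N, or if a joint passes its speed limit or range.

## Working session

There is one attempt and no reset: what is moved stays moved. The work goes in short steps, Python scripts to look and compute and a tool call to move; the robot and the scene stay as the last step left them, time stands still between calls to the robot, and variables do not carry over. Pictures are saved under pics/ and viewed, at most 14 in all, crops included, and the job is handed in when it is done.

Besides the shell and the picture viewer there is one more tool, called as name(argument=value, ...) on one line, values as JSON. play_rows: Moves the arm, as the interface text tells. Its arguments: {"type":"object","properties":{"translation":{"type":"array","items":{"type":"array","items":{"type":"number"}}},"delta_rot":{"type":"array","items":{"type":"array","items":{"type":"number"}}},"grip":{"type":"array","items":{"type":"number"}},"squeeze":{"type":"number"}},"required":["translation","delta_rot","grip"]}

```bash
mkdir -p pics; ls
python3 - <<'E'
from plant import r
import cv2,numpy as np
s=r.get_state();print({k:np.round(v,3) for k,v in s.items()})
for c in("scene","top"):
    cv2.imwrite(f"pics/{c}0.png",r.snapshot(c))
    for n in("jug","round_bottle","square_bottle","small_cap","medium_cap","spout","large_cap","tray"):
        print(c,n,[(np.round(d["point"],3).tolist(),round(d["confidence"],2)) for d in r.look_for(c,n)])
    k=r.get_calibration(c);print({a:np.round(b,3).tolist() for a,b in k.items() if not isinstance(b,str)})
E
```

```text
pics
{'clock': np.float64(0.0), 'q': array([ 1.287,  0.69 , -0.195,  1.566,  0.157,  0.903, -0.215]), 'qd': array([-0.001, -0.   , -0.001,  0.001, -0.002, -0.001, -0.001]), 'joint_torque': array([ 0.0000e+00, -5.2756e+01, -1.2670e+00, -1.5343e+01, -5.3000e-02,
        7.0000e-03,  0.0000e+00]), 'tool_pos': array([ 0.195, -0.593,  0.302]), 'eef_rot': array([ 0.987,  0.158, -0.   , -0.001]), 'contact_force': array([ 0.246,  0.048, -0.162]), 'moment': array([ 0.053, -0.001, -0.006]), 'finger_force': np.float64(0.0), 'opening': np.float64(1.0)}
scene jug [([0.645, 0.088, 0.083], 0.63)]
scene round_bottle [([0.432, 0.229, 0.07], 0.81)]
scene square_bottle [([0.609, -0.158, 0.064], 0.58)]
scene small_cap [([0.459, -0.252, 0.149], 0.72)]
scene medium_cap [([0.463, -0.269, 0.108], 0.58)]
scene spout [([0.468, -0.26, 0.087], 0.48)]
scene large_cap [([0.475, -0.266, 0.048], 0.71), ([0.328, -0.263, 0.048], 0.58)]
scene tray [([0.47, -0.276, 0.004], 0.66)]
{'intrinsics': [[446.382, 0.0, 278.274], [0.0, 446.382, 216.252], [0.0, 0.0, 1.0]], 'eye': [1.018, -0.482, 0.57], 'rotation': [0.433, 0.199, 0.376, 0.795]}
top jug [([0.612, 0.098, 0.124], 0.81)]
top round_bottle [([0.411, 0.234, 0.09], 0.88)]
top square_bottle [([0.586, -0.133, 0.071], 0.72)]
top small_cap [([0.445, -0.25, 0.156], 0.71), ([0.445, -0.234, 0.125], 0.68), ([0.586, -0.136, 0.07], 0.65)]
top medium_cap [([0.444, -0.236, 0.125], 0.57)]
top spout [([0.442, -0.24, 0.09], 0.55)]
top large_cap [([0.305, -0.244, 0.059], 0.96), ([0.581, -0.328, 0.061], 0.65), ([0.439, -0.237, 0.069], 0.62)]
top tray [([0.437, -0.225, 0.006], 0.85)]
{'intrinsics': [[379.168, 0.0, 282.387], [0.0, 379.168, 212.183], [0.0, 0.0, 1.0]], 'eye': [0.382, -0.037, 0.816], 'rotation': [-0.044, 0.03, 0.715, -0.697]}
```

View pics/scene0.png

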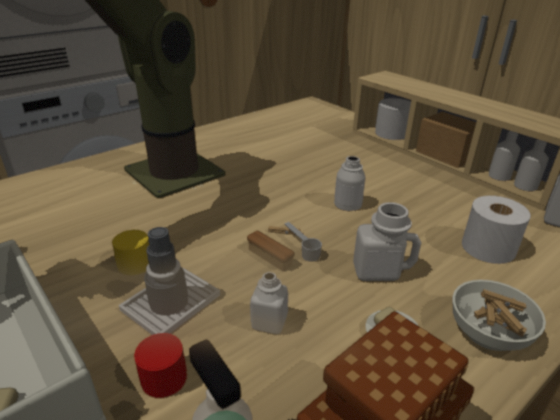

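View pics/top0.png

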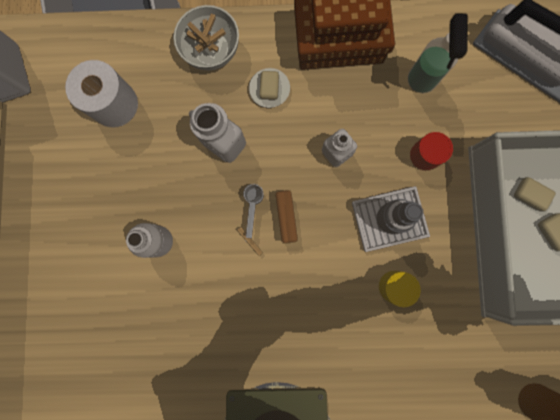

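The stack stands on the tray at top pixel (400,215), scene pixel (162,270). The jug is at top (215,130), with its handle visible in the scene view at (412,250). The round bottle is at top (148,240) and the square bottle at top (341,147).

These could be taken for the large cap: the yellow cap at top (402,289) / scene (132,250), the red cap at top (433,150) / scene (160,365), and the grey cap at the bottom of the stack at top (395,218) / scene (166,290). I choose the grey one, and will check it in a crop. First I square the tool to the world axes, so that tool x = world x, tool y = −y and tool z = down, then move above the stack.

play_rows(translation=[[0,0,-0.03],[0,0,-0.03],[0,0,0],[0.03,-0.04,-0.01],[0.03,-0.043,0],[0.03,-0.043,0],[0.03,-0.043,0],[0.03,-0.043,0],[0.03,-0.043,0],[0.03,-0.043,0],[0.03,-0.043,0],[0,0,0],[0,0,0]], delta_rot=[[0,0,9.1],[0,0,9.1],[0,0,0],[0,0,0],[0,0,0],[0,0,0],[0,0,0],[0,0,0],[0,0,0],[0,0,0],[0,0,0],[0,0,0],[0,0,0]], grip=[1,1,1,1,1,1,1,1,1,1,1,1,1])

```text
clock: 2.52
tool_pos: [0.4345, -0.253, 0.372]
eef_rot: [1.0, 0.001, -0.001, 0.0]
contact_force: [-0.4, -0.5, -0.5]
opening: 1.001
finger_force: 0.0
```

```bash
cat > h.py <<'E'
from plant import r
import cv2,numpy as np
from scipy.spatial.transform import Rotation as R
def cal(c):
    k=r.get_calibration(c);q=np.array(k["rotation"]);M=R.from_quat(q).as_matrix() if q.size==4 else q
    return np.array(k["intrinsics"]),np.array(k["eye"]),M,k
def ray(C,uv):
    K,e,M=C[:3];d=np.linalg.inv(K)@[uv[0],uv[1],1];return M@[d[0],-d[1],-d[2]]
def onz(C,uv,z):
    d=ray(C,uv);return C[1]+d*(z-C[1][2])/d[2]
def proj(C,p):
    K,e,M=C[:3];c=M.T@(np.array(p)-e);u=K@[c[0],-c[1],-c[2]];return u[:2]/u[2]
E
python3 - <<'E'
from h import *
s=r.get_state();print(s["clock"],np.round(s["tool_pos"],4),np.round(s["eef_rot"],4))
C=cal("wrist");print(C[3].keys(),np.round(C[1],3),np.round(C[2],3).tolist(),C[0].tolist())
cv2.imwrite("pics/w1.png",r.snapshot("wrist"))
T=cal("top")
for n,uv,z in(("jug",(207,118),.146),("round",(136,240),.123),("sq",(343,139),.104),("small",(412,212),.156)):print(n,onz(T,uv,z).round(3))
E
```

```text
2.525 [ 0.4345 -0.253   0.372 ] [ 1.e+00  6.e-04 -1.e-03  0.e+00]
dict_keys(['intrinsics', 'eye', 'rotation']) [ 0.513 -0.254  0.454] [[0.002, 0.952, 0.307], [-1.0, 0.002, 0.001], [0.0, -0.307, 0.952]] [[356.15865479412827, 0.0, 286.3558254235254], [0.0, 356.15865479412827, 208.25494123008673], [0.0, 0.0, 1.0]]
jug [0.63  0.109 0.146]
round [0.411 0.246 0.123]
sq [ 0.596 -0.144  0.104]
small [ 0.446 -0.25   0.156]
```

View pics/w1.png

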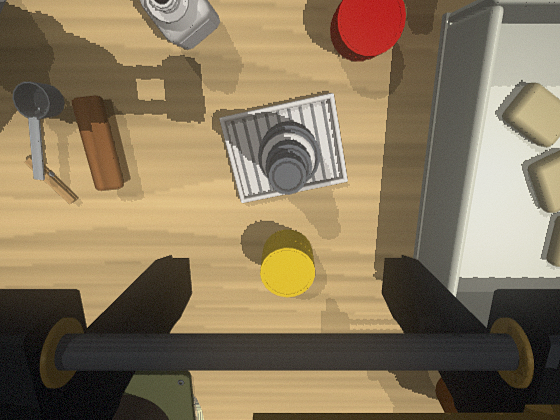

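The wrist view shows the grey stack on the tray, with the small cap's top at (289,175). The yellow cap is at (288,272) and the red one at (368,25). Next I look down at the bottle necks.

play_rows(translation=[[0.034,-0.039,0],[0.034,-0.039,0],[0.034,-0.039,0],[0.034,-0.039,0],[0.034,-0.039,0],[0.034,-0.039,0],[0,0,0],[0,0,0],[0,0,0]], delta_rot=[[0,0,0],[0,0,0],[0,0,0],[0,0,0],[0,0,0],[0,0,0],[0,0,0],[0,0,0],[0,0,0]], grip=[1,1,1,1,1,1,1,1,1])

```text
clock: 3.7
tool_pos: [0.6385, -0.0214, 0.3727]
eef_rot: [1.0, -0.002, -0.0, 0.001]
contact_force: [-0.7, 0.3, -0.1]
opening: 0.999
finger_force: 0.0
```

Run:
```python
from h import *
import pickle
s=r.get_state();C=cal("wrist");im=r.snapshot("wrist");cv2.imwrite("pics/w2.png",im);pickle.dump(C,open("w2.pkl","wb"))
print(np.round(s["tool_pos"],4),np.round(C[1],4))
for n,p in(("jug",(.63,.109,.146)),("sq",(.596,-.144,.104)),("round",(.411,.246,.123))):
    print(n,proj(C,p))
```

```text
[ 0.6385 -0.0214  0.3727] [ 0.7167 -0.0226  0.4544]
jug [139.47770112 195.67463357]
sq [402.63441671 215.4257863 ]
round [ 52.42161275 374.35157401]
```

play_rows(translation=[[-0.028,-0.044,0],[-0.028,-0.044,0],[-0.028,-0.044,0],[-0.028,-0.044,0],[-0.028,-0.044,0],[0,0,0],[0,0,0],[0,0,0]], delta_rot=[[0,0,0],[0,0,0],[0,0,0],[0,0,0],[0,0,0],[0,0,0],[0,0,0],[0,0,0]], grip=[1,1,1,1,1,1,1,1])

```text
clock: 4.75
tool_pos: [0.5001, 0.1993, 0.3727]
eef_rot: [1.0, -0.002, 0.0, 0.001]
contact_force: [0.1, -0.3, -0.2]
opening: 0.998
finger_force: 0.0
```

Run:
```python
from h import *
import pickle
s=r.get_state();C=cal("wrist");im=r.snapshot("wrist");cv2.imwrite("pics/w3.png",im);pickle.dump(C,open("w3.pkl","wb"))
print(s["clock"],np.round(s["tool_pos"],4),np.round(C[1],4))
C2=pickle.load(open("w2.pkl","rb"))
im2=cv2.imread("pics/w2.png");im1=cv2.imread("pics/w1.png")
def crop(im,uv,l):
    u,v=map(int,uv);u=min(max(u,50),509);v=min(max(v,37),382)
    print(l,u-50,v-37)
    c=cv2.resize(im[v-37:v+38,u-50:u+50],(400,300),interpolation=cv2.INTER_CUBIC)
    c=cv2.convertScaleAbs(c,alpha=1.2)
    for i in range(0,400,40):cv2.line(c,(i,0),(i,6),(0,0,255),1)
    for i in range(0,300,40):cv2.line(c,(0,i),(6,i),(0,0,255),1)
    cv2.putText(c,l,(10,290),0,.6,(0,0,255),1);return c
a=crop(im1,(289,170),"stack");b=crop(im2,proj(C2,(.63,.109,.146)),"jug2")
c=crop(im2,proj(C2,(.596,-.144,.104)),"sq2");d=crop(im,proj(C,(.411,.246,.123)),"round3")
print("jug in 3",proj(C,(.63,.109,.146)))
cv2.imwrite("pics/m1.png",np.vstack([np.hstack([a,b]),np.hstack([c,d])]))
```

```text
4.75 [0.5001 0.1993 0.3727] [0.5782 0.198  0.4546]
stack 239 133
jug2 89 158
sq2 352 178
round3 189 228
jug in 3 [399.58155125  24.60585172]
```

View pics/m1.png

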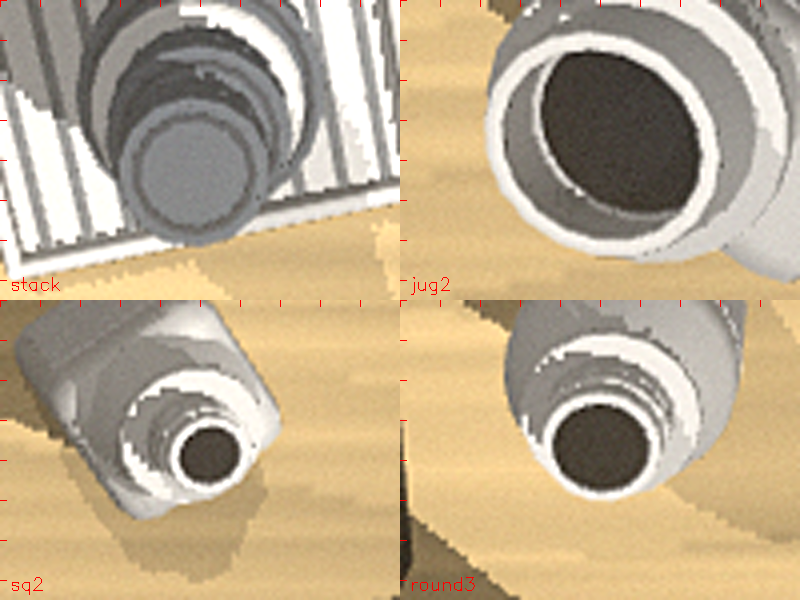

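The crops show the grey stack: small cap top, medium cap, white flange, and the grey large cap at the bottom. The three open rims are also clear. Rim centres in the mosaic: small cap (195,170), jug (602,142), square (210,453), round (604,444).

Run:
```python
from h import *
import pickle
C2=pickle.load(open("w2.pkl","rb"));C3=pickle.load(open("w3.pkl","rb"))
# wrist cam pose for picture 1: same offset as now, at TCP recorded
off=C2[1]-np.array([.6385,-.0214,.3727]);C1=(C2[0],np.array([.513,-.254,.454]),np.array([[.002,.952,.307],[-1,.002,.001],[0,-.307,.952]]))
def ext(C,x,y,z,d):
    t=np.linspace(0,6.28,90);P=np.array([proj(C,(x+d/2*np.cos(a),y+d/2*np.sin(a),z)) for a in t]);return P.min(0).round(1),P.max(0).round(1)
for n,C,uv,z,d in(("small",C1,(287.75,175.5),.156,.033),("jug",C2,(139.5,193.5),.146,.053),("sq",C2,(404.5,216.4),.104,.021),("round",C3,(240,264.1),.123,.031)):
    p=onz(C,uv,z);print(n,p.round(4),*ext(C,p[0],p[1],z,d))
# medium cap/flange/large cap axis check in pic1
for z,d in((.126,.044),(.088,.056),(.068,.068)):print(z,ext(C1,.4446,-.2555,z,d))
```

```text
small [ 0.4463 -0.2554  0.156 ] [268.6 156.2] [307.2 194.1]
jug [0.632  0.1087 0.146 ] [109.6 164.3] [169.2 221.3]
sq [ 0.5949 -0.146   0.104 ] [394.4 206.8] [414.6 225.8]
round [0.4122 0.2457 0.123 ] [224.9 250.3] [255.1 277.6]
0.126 (array([264.3, 146.6]), array([311.3, 192.9]))
0.088 (array([260.7, 135.3]), array([314.7, 188.8]))
0.068 (array([256.4, 127.5]), array([318.8, 189.5]))
```

Sizes and positions agree across cameras to about 2 mm, apart from 5 mm in y for the small cap, where the top pixel was read by eye. I now grasp the small cap.

play_rows(translation=[[-0.0054,0.0455,0],[-0.0054,0.0455,0],[-0.0054,0.0455,0],[-0.0054,0.0455,0],[-0.0054,0.0455,0],[-0.0054,0.0455,0],[-0.0054,0.0455,0],[-0.0054,0.0455,0],[-0.0054,0.0455,0.03],[-0.0054,0.0455,0.03],[0,0,0.04],[0,0,0.04],[0,0,0.03],[0,0,0.008],[0,0,0],[0,0,0],[0,0,0],[0,0,0],[0,0,0]], delta_rot=[[0,0,0],[0,0,0],[0,0,0],[0,0,0],[0,0,0],[0,0,0],[0,0,0],[0,0,0],[0,0,0],[0,0,0],[0,0,0],[0,0,0],[0,0,0],[0,0,0],[0,0,0],[0,0,0],[0,0,0],[0,0,0],[0,0,0]], grip=[0.3,0.3,0.3,0.3,0.3,0.3,0.3,0.3,0.3,0.3,0.3,0.3,0.3,0.3,0.3,-1,-1,-1,-1], squeeze=10)

```text
clock: 7.18
tool_pos: [0.4457, -0.2539, 0.1954]
eef_rot: [1.0, 0.0, 0.001, 0.0]
contact_force: [-0.4, -0.1, 5.4]
opening: 0.382
finger_force: 10.0
```

play_rows(translation=[[0,0,-0.02],[0,0,-0.045],[0.0373,-0.027,0],[0.0373,-0.027,0],[0.0373,-0.027,0],[0.0373,-0.027,0],[0,0,0],[0,0,0.04],[0,0,0.015],[0,0,0],[0,0,0]], delta_rot=[[0,0,0],[0,0,0],[0,0,0],[0,0,0],[0,0,0],[0,0,0],[0,0,0],[0,0,0],[0,0,0],[0,0,0],[0,0,0]], grip=[-1,-1,-1,-1,-1,-1,-1,-1,-1,-1,-1])

```text
clock: 8.55
tool_pos: [0.5949, -0.1461, 0.2057]
eef_rot: [1.0, -0.0, 0.001, 0.0]
contact_force: [-0.1, 0.4, -0.3]
opening: 0.378
finger_force: 10.0
```

Run:
```python
from h import *
s=r.get_state();print(s["clock"],np.round(s["tool_pos"],4),np.round(s["contact_force"],2),s["opening"])
C=cal("wrist");im=r.snapshot("wrist");T=cal("top");it=r.snapshot("top");S=cal("scene");sc=r.snapshot("scene")
out=[]
for c,i in((C,im),(S,sc)):
    u,v=map(int,proj(c,(.595,-.146,.12)));print(u,v)
    u=min(max(u,70),489);v=min(max(v,70),349);out.append(cv2.resize(i[v-70:v+70,u-70:u+70],(400,400)))
cv2.imwrite("pics/p1.png",np.hstack(out))
```

```text
8.55 [ 0.5949 -0.1461  0.2057] [-0.08  0.42 -0.33] 0.37799153131399205
283 253
268 268
```

View pics/p1.png

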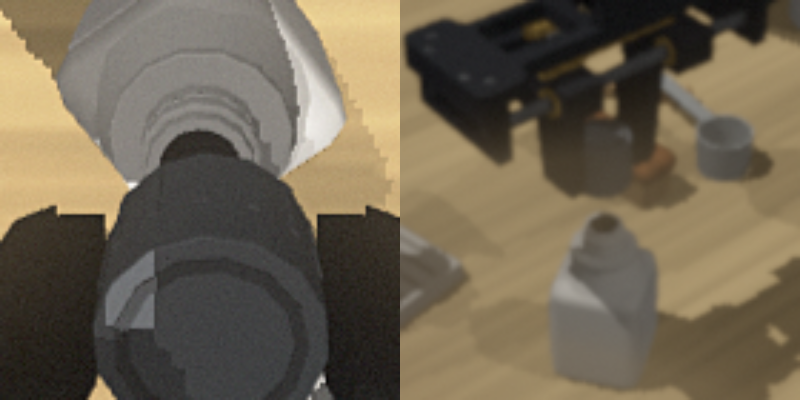

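The small cap is held upright between the fingers (left crop ~(210,320)), with the square bottle's neck directly beneath it. I lower it.

play_rows(translation=[[0,0,0.015],[0,0,0.01],[0,0,0.01],[0,0,0.006],[0,0,0.004],[0,0,0.002],[0,0,0],[0,0,0]], delta_rot=[[0,0,0],[0,0,0],[0,0,0],[0,0,0],[0,0,0],[0,0,0],[0,0,0],[0,0,0]], grip=[-1,-1,-1,-1,-1,-1,-1,-1])

```text
clock: 9.7
tool_pos: [0.5945, -0.1456, 0.1585]
eef_rot: [1.0, 0.0, 0.0, 0.0]
contact_force: [-2.2, 0.1, 5.2]
opening: 0.378
finger_force: 10.0
```

play_rows(translation=[[0,0,0],[0,0,0],[0,0,-0.03],[0,0,-0.05],[0,0,-0.06],[-0.0373,0.0272,0],[-0.0373,0.0272,0],[-0.0373,0.0272,0],[-0.0373,0.0272,0],[0,0,0],[0,0,0]], delta_rot=[[0,0,0],[0,0,0],[0,0,0],[0,0,0],[0,0,0],[0,0,0],[0,0,0],[0,0,0],[0,0,0],[0,0,0],[0,0,0]], grip=[0.3,0.3,0.3,0.5,0.5,0.5,0.5,0.5,0.5,0.5,0.5])

```text
clock: 11.08
tool_pos: [0.4461, -0.2541, 0.2978]
eef_rot: [1.0, 0.0, 0.001, -0.0]
contact_force: [0.6, -0.6, -0.4]
opening: 0.748
finger_force: 0.0
```

Run:
```python
from h import *
s=r.get_state();print(s["clock"],np.round(s["tool_pos"],4))
C=cal("wrist");im=r.snapshot("wrist");S=cal("scene");sc=r.snapshot("scene");out=[]
for c,i,p in((C,im,(.446,-.2545,.11)),(S,sc,(.595,-.146,.1))):
    u,v=map(int,proj(c,p))
    u=min(max(u,50),509);v=min(max(v,50),369);print(u-50,v-50);out.append(cv2.resize(i[v-50:v+50,u-50:u+50],(400,400)))
cv2.imwrite("pics/p2.png",np.hstack(out))
t=np.linspace(0,6.28,90)
for z,d in((.126,.044),(.088,.056),(.068,.068)):
    P=np.array([proj(C,(.446+d/2*np.cos(a),-.2545+d/2*np.sin(a),z)) for a in t]);print(z,P.min(0).round(1),P.max(0).round(1))
```

```text
11.075 [ 0.4461 -0.2541  0.2978]
235 148
218 228
0.126 [255.8 175.8] [314.8 232.3]
0.088 [252.4 158.7] [318.5 222.6]
0.068 [247.7 147.9] [323.3 221.3]
```

View pics/p2.png

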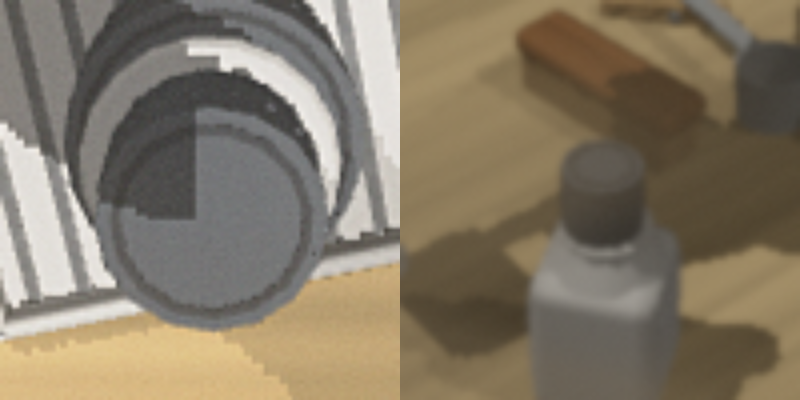

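The small cap is seated on the square bottle (right crop (600,195)). The medium cap sits centred on the flange, and the stack axis comes out at about (0.447, −0.2565). Next I take the medium cap.

play_rows(translation=[[0.001,0.0024,0.04],[0,0,0.05],[0,0,0.04],[0,0,0.009],[0,0,0],[0,0,0],[0,0,0],[0,0,0],[0,0,0],[0,0,-0.02],[0,0,-0.05],[0,0,-0.05],[0,0,0]], delta_rot=[[0,0,0],[0,0,0],[0,0,0],[0,0,0],[0,0,0],[0,0,0],[0,0,0],[0,0,0],[0,0,0],[0,0,0],[0,0,0],[0,0,0],[0,0,0]], grip=[0.5,0.5,0.5,0.5,0.5,-1,-1,-1,-1,-1,-1,-1,-1])

```text
clock: 12.8
tool_pos: [0.4479, -0.2578, 0.2823]
eef_rot: [1.0, -0.0, 0.004, 0.002]
contact_force: [-0.5, -0.6, -1.1]
opening: 0.492
finger_force: 10.0
```

play_rows(translation=[[-0.0035,-0.0503,0],[-0.0035,-0.0503,0],[-0.0035,-0.0503,0],[-0.0035,-0.0503,0],[-0.0035,-0.0503,0],[-0.0035,-0.0503,0],[-0.0035,-0.0503,0],[-0.0035,-0.0503,0],[-0.0035,-0.0503,0],[-0.0035,-0.0503,0],[0,0,0.03],[0,0,0.03],[0,0,0],[0,0,0]], delta_rot=[[0,0,0],[0,0,0],[0,0,0],[0,0,0],[0,0,0],[0,0,0],[0,0,0],[0,0,0],[0,0,0],[0,0,0],[0,0,0],[0,0,0],[0,0,0],[0,0,0]], grip=[-1,-1,-1,-1,-1,-1,-1,-1,-1,-1,-1,-1,-1,-1])

```text
clock: 14.55
tool_pos: [0.4113, 0.2459, 0.219]
eef_rot: [1.0, -0.0, 0.0, 0.0]
contact_force: [-0.8, 0.3, 0.5]
opening: 0.488
finger_force: 10.0
```

play_rows(translation=[[0.001,0,0.012],[0,0,0.01],[0,0,0.01],[0,0,0.006],[0,0,0.004],[0,0,0.002],[0,0,0],[0,0,0]], delta_rot=[[0,0,0],[0,0,0],[0,0,0],[0,0,0],[0,0,0],[0,0,0],[0,0,0],[0,0,0]], grip=[-1,-1,-1,-1,-1,-1,-1,-1])

```text
clock: 15.55
tool_pos: [0.4122, 0.2462, 0.1753]
eef_rot: [1.0, -0.0, 0.0, -0.0]
contact_force: [-1.6, -1.0, 6.1]
opening: 0.487
finger_force: 10.0
```

play_rows(translation=[[0,0,0],[0,0,0],[0,0,-0.03],[0,0,-0.05],[0,0,-0.06],[0.0035,0.0503,0],[0.0035,0.0503,0],[0.0035,0.0503,0],[0.0035,0.0503,0],[0.0035,0.0503,0],[0.0035,0.0503,0],[0.0035,0.0503,0],[0.0035,0.0503,0],[0.0035,0.0503,0],[0.0035,0.0503,0],[0,0,0],[0,0,0]], delta_rot=[[0,0,0],[0,0,0],[0,0,0],[0,0,0],[0,0,0],[0,0,0],[0,0,0],[0,0,0],[0,0,0],[0,0,0],[0,0,0],[0,0,0],[0,0,0],[0,0,0],[0,0,0],[0,0,0],[0,0,0]], grip=[0.4,0.4,0.4,0.4,0.4,0.4,0.4,0.4,0.4,0.4,0.4,0.4,0.4,0.4,0.4,0.4,0.4])

```text
clock: 17.68
tool_pos: [0.447, -0.2562, 0.3144]
eef_rot: [1.0, 0.0, -0.0, -0.001]
contact_force: [-0.9, 0.8, -0.6]
opening: 0.698
finger_force: 0.0
```

Run:
```python
from h import *
s=r.get_state();print(s["clock"],np.round(s["tool_pos"],4))
C=cal("wrist");im=r.snapshot("wrist");S=cal("scene");sc=r.snapshot("scene");out=[]
for c,i,p in((C,im,(.447,-.2565,.1)),(S,sc,(.4122,.246,.12))):
    u,v=map(int,proj(c,p))
    u=min(max(u,50),509);v=min(max(v,50),369);print(u-50,v-50);out.append(cv2.resize(i[v-50:v+50,u-50:u+50],(400,400)))
cv2.imwrite("pics/p3.png",np.hstack(out))
t=np.linspace(0,6.28,90)
for z,d in((.116,.026),(.088,.056),(.068,.068)):
    P=np.array([proj(C,(.447+d/2*np.cos(a),-.2565+d/2*np.sin(a),z)) for a in t]);print(z,P.min(0).round(1),P.max(0).round(1))
```

```text
17.675 [ 0.447  -0.2562  0.3144]
235 139
301 109
0.116 [269.6 179.1] [301.4 209.8]
0.088 [254.2 154.8] [317.  215.9]
0.068 [249.6 144.7] [321.7 215. ]
```

View pics/p3.png

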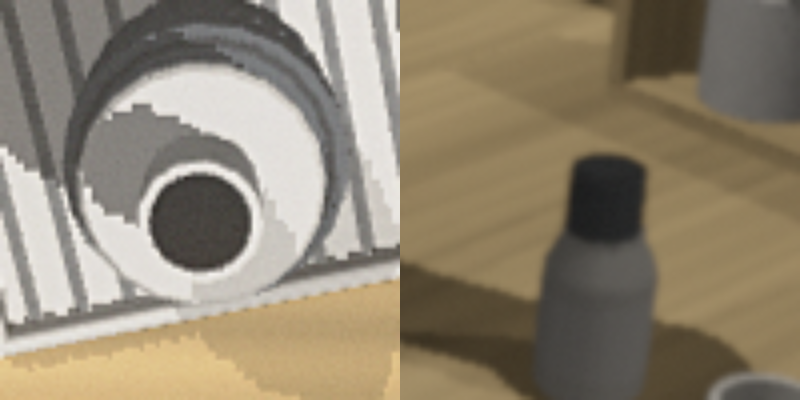

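The medium cap is on the round bottle (right crop (605,195)), and the spout tube is where predicted (left crop (200,222)). I grasp the spout and carry it to just short of the jug, so the camera still sees the neck.

play_rows(translation=[[0,0,0.05],[0,0,0.05],[0,0,0.04],[0,0,0.018],[0,0,0],[0,0,0],[0,0,0],[0,0,0],[0,0,0],[0,0,-0.02],[0,0,-0.06],[0,0,-0.06],[0,0,0],[0,0,0]], delta_rot=[[0,0,0],[0,0,0],[0,0,0],[0,0,0],[0,0,0],[0,0,0],[0,0,0],[0,0,0],[0,0,0],[0,0,0],[0,0,0],[0,0,0],[0,0,0],[0,0,0]], grip=[0.4,0.4,0.4,0.4,0.4,-1,-1,-1,-1,-1,-1,-1,-1,-1], squeeze=15)

```text
clock: 19.52
tool_pos: [0.4467, -0.2566, 0.2963]
eef_rot: [1.0, 0.0, -0.0, -0.0]
contact_force: [0.0, 0.3, -0.4]
opening: 0.29
finger_force: 15.0
```

play_rows(translation=[[0.0156,-0.0456,0],[0.0156,-0.0456,0],[0.0156,-0.0456,0],[0.0156,-0.0456,0],[0.0156,-0.0456,0],[0.0156,-0.0456,0],[0.0156,-0.0456,0],[0.0156,-0.0456,0],[0,0,0],[0,0,0],[0,0,0]], delta_rot=[[0,0,0],[0,0,0],[0,0,0],[0,0,0],[0,0,0],[0,0,0],[0,0,0],[0,0,0],[0,0,0],[0,0,0],[0,0,0]], grip=[-1,-1,-1,-1,-1,-1,-1,-1,-1,-1,-1])

```text
clock: 20.9
tool_pos: [0.5714, 0.106, 0.2959]
eef_rot: [1.0, -0.001, -0.001, 0.001]
contact_force: [0.3, -0.4, -1.3]
opening: 0.29
finger_force: 15.0
```

Run:
```python
from h import *
s=r.get_state();print(s["clock"],np.round(s["tool_pos"],4),s["opening"])
C=cal("wrist");im=r.snapshot("wrist")
t=np.linspace(0,6.28,90)
x,y,z=s["tool_pos"]
for n,a0,b0,z,d in(("jug",.632,.1087,.146,.053),("tube",x,y,z-.156+.116,.026),("flange",x,y,z-.156+.088,.056)):
    P=np.array([proj(C,(a0+d/2*np.cos(a),b0+d/2*np.sin(a),z)) for a in t]);print(n,P.min(0).round(1),P.max(0).round(1))
u,v=map(int,proj(C,(x+.03,y,.2)));print(u-75,v-80)
cv2.imwrite("pics/p4.png",cv2.resize(im[v-80:v+70,u-75:u+75],(600,600)))
```

```text
20.9 [0.5714 0.106  0.2959] 0.289641285635294
jug [237.7  78.4] [321.3 164.2]
tube [250.  273.4] [316.3 331.1]
flange [223.6 212.7] [343.5 320.7]
208 111
```

View pics/p4.png

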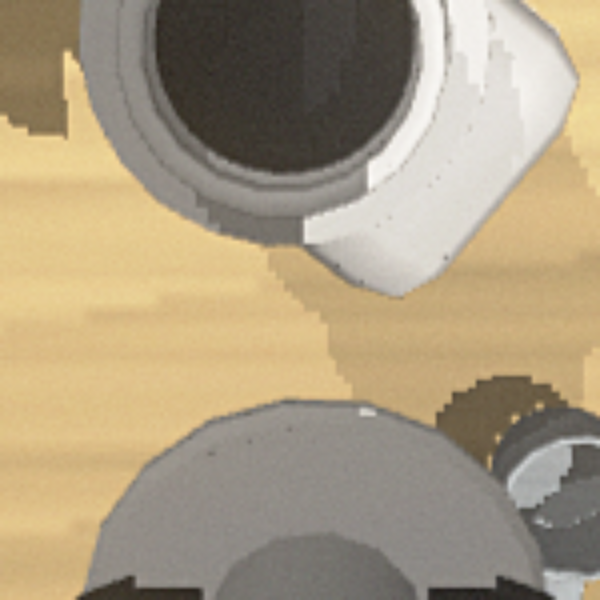

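The jug's neck is at crop (286,60), as predicted. The held flange at (315,400–540) seems about 1.5 mm off to the right, so I measure both in this one picture.

Run:
```python
from h import *
from scipy.optimize import least_squares
s=r.get_state();x,y,z=s["tool_pos"];C=cal("wrist");im=r.snapshot("wrist")
m=[d for d in r.silhouettes("wrist","spout")][0];print(m["confidence"]);M=m["pixels"]
g=cv2.cvtColor(im,cv2.COLOR_BGR2GRAY)
t=np.linspace(0,2*np.pi,361)
def ell(x,y,z,d):return np.array([proj(C,(x+d/2*np.cos(a),y+d/2*np.sin(a),z)) for a in t])
rows=[w for w in range(216,248)]
E=[]
for w in rows:
    c=np.where(M[w])[0]
    if len(c):E+= [(c.min(),w),(c.max()+1,w)]
E=np.array(E,float);print(len(E),E[0],E[1],E[-2],E[-1])
zf=z-.156+.088
from scipy.spatial import cKDTree
f=lambda p:cKDTree(ell(p[0],p[1],zf,.056)).query(E)[0]
q=least_squares(f,[x,y],loss="soft_l1");print("flange-TCP",q.x-[x,y],np.abs(q.fun).mean())
# jug bore: dark region
D=(g<75).astype(np.uint8);n,l,st,ce=cv2.connectedComponentsWithStats(D)
u,v=map(int,proj(C,(.632,.1087,.146)));print("bore",st[l[v,u]],proj(C,(.632,.1087,.146)))
P=ell(.632,.1087,.146,.044);print(P.min(0),P.max(0))
```

```text
0.89
64 [260. 216.] [312. 216.] [233. 247.] [343. 247.]
flange-TCP [ 0.00043442 -0.00165217] 0.7390957851383003
bore [ 247   88   64   66 3314] [279.89003675 123.28084478]
[245.22709231  86.68934613] [314.53092061 157.75678617]
```

play_rows(translation=[[0.03,-0.0023,0],[0.0302,-0.0023,0],[0,0,0.02],[0,0,0.02],[0,0,0.012],[0,0,0],[0,0,0]], delta_rot=[[0,0,0],[0,0,0],[0,0,0],[0,0,0],[0,0,0],[0,0,0],[0,0,0]], grip=[-1,-1,-1,-1,-1,-1,-1])

```text
clock: 21.92
tool_pos: [0.6326, 0.1125, 0.2455]
eef_rot: [1.0, -0.0, 0.001, -0.0]
contact_force: [-0.1, 0.7, -0.2]
opening: 0.29
finger_force: 15.0
```

play_rows(translation=[[-0.001,0.0017,0.003],[0,0,0],[0,0,0]], delta_rot=[[0,0,0],[0,0,0],[0,0,0]], grip=[-1,-1,-1])

```text
clock: 22.3
tool_pos: [0.6313, 0.1109, 0.2419]
eef_rot: [1.0, 0.0, 0.0, -0.0]
contact_force: [-0.2, 0.6, -0.6]
opening: 0.291
finger_force: 15.0
```

Run:
```python
from h import *
for i in range(2):
    s=r.get_state();print(s["clock"],np.round(s["tool_pos"],4));C=cal("wrist");im=r.snapshot("wrist")
S=cal("scene");sc=r.snapshot("scene");out=[]
for c,i,p,h in((C,im,(.66,.109,.146),60),(S,sc,(.632,.109,.16),40)):
    u,v=map(int,proj(c,p));v=min(v,419-h)
    print(u-h,v-h);out.append(cv2.resize(i[v-h:v+h,u-h:u+h],(400,400)))
cv2.imwrite("pics/p5.png",cv2.convertScaleAbs(np.hstack(out),alpha=1.3))
for n,x,y,z in (("rim",.632,.109,.146),("flange",s["tool_pos"][0],s["tool_pos"][1]-.0016,s["tool_pos"][2]-.068)): print(n,proj(S,(x,y,z)))
```

```text
22.3 [0.6313 0.1109 0.2419]
22.35 [0.6313 0.1109 0.2419]
227 134
353 163
rim [392.60109957 209.74346364]
flange [394.75318599 196.06044409]
```

View pics/p5.png

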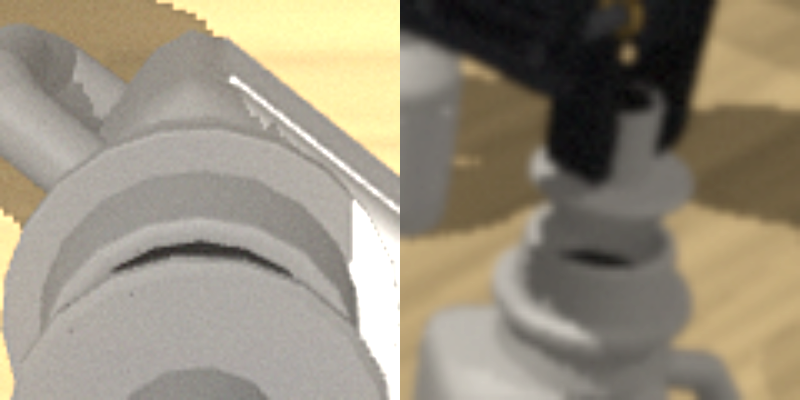

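The spout hangs just above the neck, and its flange and the rim line up in both views (left crop columns ~202, right crop as predicted). I insert it.

play_rows(translation=[[0,0,0.008],[0,0,0.004],[0,0,0.003],[0,0,0.003],[0,0,0.003],[0,0,0.003],[0,0,0],[0,0,0]], delta_rot=[[0,0,0],[0,0,0],[0,0,0],[0,0,0],[0,0,0],[0,0,0],[0,0,0],[0,0,0]], grip=[-1,-1,-1,-1,-1,-1,-1,-1])

```text
clock: 23.45
tool_pos: [0.6313, 0.1109, 0.2191]
eef_rot: [1.0, 0.0, 0.0, -0.0]
contact_force: [-2.8, -0.1, 7.9]
opening: 0.286
finger_force: 15.0
```

play_rows(translation=[[0,0,0],[0,0,0],[0,0,-0.03],[0,0,-0.05],[0,0,-0.03],[-0.023,0.0459,0],[-0.023,0.0459,0],[-0.023,0.0459,0],[-0.023,0.0459,0],[-0.023,0.0459,0],[-0.023,0.0459,0],[-0.023,0.0459,0],[-0.023,0.0459,0],[0,0,0],[0,0,0]], delta_rot=[[0,0,0],[0,0,0],[0,0,0],[0,0,0],[0,0,0],[0,0,0],[0,0,0],[0,0,0],[0,0,0],[0,0,0],[0,0,0],[0,0,0],[0,0,0],[0,0,0],[0,0,0]], grip=[0.4,0.4,0.4,0.4,0.4,1,1,1,1,1,1,1,1,1,1])

```text
clock: 25.32
tool_pos: [0.4476, -0.2558, 0.3276]
eef_rot: [1.0, 0.0, 0.0, -0.0]
contact_force: [0.3, -0.1, -0.6]
opening: 1.002
finger_force: 0.0
```

Run:
```python
from h import *
s=r.get_state();print(s["clock"],np.round(s["tool_pos"],4))
C=cal("wrist");im=r.snapshot("wrist");S=cal("scene");sc=r.snapshot("scene");T=cal("top");tp=r.snapshot("top");out=[]
for c,i,p,h in((C,im,(.447,-.2565,.068),50),(S,sc,(.632,.109,.15),40)):
    u,v=map(int,proj(c,p));print(u-h,v-h);out.append(cv2.resize(i[v-h:v+h,u-h:u+h],(400,400)))
cv2.imwrite("pics/p6.png",cv2.convertScaleAbs(np.hstack(out),alpha=1.3));cv2.imwrite("pics/top6.png",tp)
t=np.linspace(0,6.28,90)
for n,c,x,y,z,d in (("large",C,.447,-.2565,.068,.068),("fl",S,.632,.109,.150,.056),("tube",S,.632,.109,.178,.026)):
    P=np.array([proj(c,(x+d/2*np.cos(a),y+d/2*np.sin(a),z)) for a in t]);print(n,P.min(0).round(1),P.max(0).round(1))
```

```text
25.325 [ 0.4476 -0.2558  0.3276]
235 128
352 167
large [251.3 143.7] [320.7 211.6]
fl [377.  199.7] [409.1 216.4]
tube [387.8 190.5] [403.  198.1]
```

View pics/p6.png

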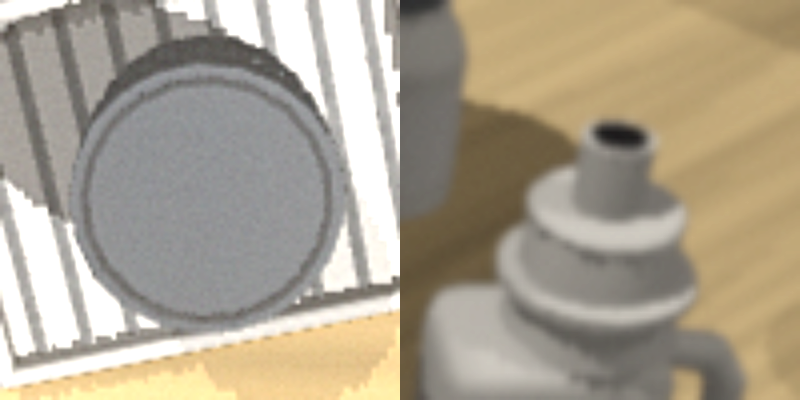

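The spout is seated, with its tube at the predicted pixels. The large cap's top is at left crop (207,197), well centred under the gripper. I grasp it.

play_rows(translation=[[0,0,0.055],[0,0,0.055],[0,0,0.055],[0,0,0.045],[0,0,0.02],[0,0,0.004],[0,0,0],[0,0,0],[0,0,0],[0,0,0],[0,0,0],[0,0,-0.02],[0,0,-0.06],[0,0,-0.06],[0,0,-0.06],[0,0,-0.03],[0,0,0]], delta_rot=[[0,0,0],[0,0,0],[0,0,0],[0,0,0],[0,0,0],[0,0,0],[0,0,0],[0,0,0],[0,0,0],[0,0,0],[0,0,0],[0,0,0],[0,0,0],[0,0,0],[0,0,0],[0,0,0],[0,0,0]], grip=[1,1,1,1,1,1,1,-1,-1,-1,-1,-1,-1,-1,-1,-1,-1], squeeze=15)

```text
clock: 27.6
tool_pos: [0.448, -0.2569, 0.326]
eef_rot: [1.0, -0.0, 0.002, 0.001]
contact_force: [-0.4, -0.4, -0.9]
opening: 0.76
finger_force: 14.9
```

play_rows(translation=[[0.023,-0.0459,0],[0.023,-0.0459,0],[0.023,-0.0459,0],[0.023,-0.0459,0],[0.023,-0.0459,0],[0.023,-0.0459,0],[0.023,-0.0459,0],[0.023,-0.0459,0],[0,0,0.02],[0,0,0.02],[0,0,0],[0,0,0],[0,0,0]], delta_rot=[[0,0,0],[0,0,0],[0,0,0],[0,0,0],[0,0,0],[0,0,0],[0,0,0],[0,0,0],[0,0,0],[0,0,0],[0,0,0],[0,0,0],[0,0,0]], grip=[-1,-1,-1,-1,-1,-1,-1,-1,-1,-1,-1,-1,-1])

```text
clock: 29.22
tool_pos: [0.6316, 0.1107, 0.2843]
eef_rot: [1.0, -0.0, 0.001, -0.0]
contact_force: [-0.1, 0.6, 0.1]
opening: 0.761
finger_force: 14.9
```

Run:
```python
from h import *
s=r.get_state();p0=s["tool_pos"];print(s["clock"],np.round(p0,4),np.round(s["contact_force"],1))
C=cal("wrist");im=r.snapshot("wrist");S=cal("scene");sc=r.snapshot("scene");out=[]
for c,i,p,h in((C,im,(.66,.109,.2),75),(S,sc,(.632,.109,.19),50)):
    u,v=map(int,proj(c,p));v=min(v,419-h);print(u-h,v-h);out.append(cv2.resize(i[v-h:v+h,u-h:u+h],(400,400)))
cv2.imwrite("pics/p7.png",cv2.convertScaleAbs(np.hstack(out),alpha=1.3))
t=np.linspace(0,6.28,90)
for n,c,x,y,z,d in (("mouth",S,p0[0],p0[1]-.0016,p0[2]-.088,.068),("captop",S,p0[0],p0[1]-.0016,p0[2]-.026,.068),("collar",S,.632,.109,.124,.072),("fl",S,.632,.109,.150,.056),("captop",C,p0[0],p0[1]-.0016,p0[2]-.026,.068),("collar",C,.632,.109,.124,.072)):
    P=np.array([proj(c,(x+d/2*np.cos(a),y+d/2*np.sin(a),z)) for a in t]);print(n,P.min(0).round(1),P.max(0).round(1))
```

```text
29.225 [0.6316 0.1107 0.2843] [-0.1  0.6  0.1]
212 126
346 138
mouth [376.8 175.7] [417.1 194.9]
captop [381.7 143.6] [424.  161.1]
collar [370.7 209.4] [411.2 231.4]
fl [377.  199.7] [409.1 216.4]
captop [191.6 236.5] [383.7 400.8]
collar [236.7 158.6] [337.6 254.8]
```

View pics/p7.png

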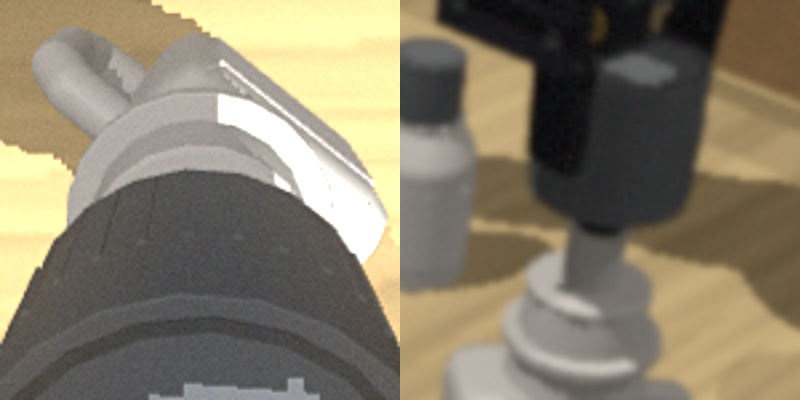

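Run:
```python
from h import *
p0=r.get_state()["tool_pos"];t=np.linspace(0,6.28,90)
for n in("scene","wrist"):
    c=cal(n);im=r.snapshot(n)
    def e(x,y,z,d):
        P=np.array([proj(c,(x+d/2*np.cos(a),y+d/2*np.sin(a),z)) for a in t]);return P
    A=np.vstack([e(p0[0],p0[1]-.0016,p0[2]-.088,.068),e(p0[0],p0[1]-.0016,p0[2]-.026,.068)]).astype(np.float32)
    H=cv2.convexHull(A).astype(np.int32);m=np.zeros((420,560),np.uint8);cv2.fillPoly(m,[H],1)
    ds=r.silhouettes(n,"large_cap")
    for d in ds:
        M=d["pixels"]
        if (M&(m>0)).sum()<50:continue
        print(n,d["confidence"])
        for w in (range(150,200,4) if n=="scene" else range(186,300,8)):
            a=np.where(M[w])[0];b=np.where(m[w])[0];print(w,a.min() if len(a) else None,a.max() if len(a) else None,"pred",b.min() if len(b) else None,b.max() if len(b) else None)
```

```text
scene 0.63
150 406 420 pred 381 421
154 396 423 pred 380 423
158 396 423 pred 380 422
162 395 422 pred 379 422
166 395 422 pred 378 421
170 394 421 pred 378 420
174 393 420 pred 377 419
178 392 420 pred 377 419
182 379 419 pred 376 418
186 381 417 pred 377 417
190 384 415 pred 383 415
194 395 409 pred 393 409
198 None None pred None None
wrist 0.97
186 None None pred None None
194 260 312 pred 258 316
202 247 326 pred 245 329
210 238 335 pred 236 338
218 230 341 pred 230 343
226 224 347 pred 226 347
234 220 351 pred 222 351
242 218 355 pred 219 355
250 215 358 pred 215 359
258 211 362 pred 212 362
266 208 365 pred 208 366
274 205 369 pred 205 370
282 201 373 pred 201 374
290 197 376 pred 197 377
298 194 378 pred 194 380
```

The cap's outline matches the prediction to about a pixel in both views: upright and centred over the jug. I lower it.

play_rows(translation=[[0,0,0.015],[0,0,0.015],[0,0,0.012],[0,0,0.01],[0,0,0.008],[0,0,0.006],[0,0,0.004],[0,0,0.002],[0,0,0.001],[0,0,0],[0,0,0]], delta_rot=[[0,0,0],[0,0,0],[0,0,0],[0,0,0],[0,0,0],[0,0,0],[0,0,0],[0,0,0],[0,0,0],[0,0,0],[0,0,0]], grip=[-1,-1,-1,-1,-1,-1,-1,-1,-1,-1,-1])

```text
clock: 30.9
tool_pos: [0.6313, 0.1108, 0.2125]
eef_rot: [1.0, 0.0, 0.001, -0.0]
contact_force: [-3.4, -1.1, 9.0]
opening: 0.756
finger_force: 14.9
```

Contact comes at the expected seated height (TCP 0.2125 m). I release and retreat straight up.

play_rows(translation=[[0,0,0],[0,0,0],[0,0,0],[0,0,-0.03],[0,0,-0.05],[0,0,-0.06],[-0.04,0.03,0],[-0.04,0.03,0],[-0.04,0.03,0],[-0.04,0.03,0],[0,0,0],[0,0,0]], delta_rot=[[0,0,0],[0,0,0],[0,0,0],[0,0,0],[0,0,0],[0,0,0],[0,0,0],[0,0,0],[0,0,0],[0,0,0],[0,0,0],[0,0,0]], grip=[1,1,1,1,1,1,1,1,1,1,1,1])

```text
clock: 32.4
tool_pos: [0.4721, -0.0087, 0.351]
eef_rot: [1.0, 0.0, 0.001, -0.0]
contact_force: [0.1, 0.7, -0.2]
opening: 1.001
finger_force: 0.0
```

Run:
```python
from h import *
s=r.get_state();print(s["clock"],np.round(s["tool_pos"],4),np.round(s["contact_force"],1))
im=r.snapshot("scene");c=cal("scene");t=np.linspace(0,6.28,90)
B={"large_cap":(.632,.109,.124,.062,.068),"medium_cap":(.4122,.2457,.105,.038,.044),"small_cap":(.5949,-.146,.089,.030,.033)}
for n,(x,y,z,h,d) in B.items():
    A=np.array([proj(c,(x+d/2*np.cos(a),y+d/2*np.sin(a),zz)) for zz in(z,z+h) for a in t]);print(n,"pred",A.min(0).round(1),A.max(0).round(1))
    for q in r.silhouettes("scene",n):
        v,u=np.where(q["pixels"]);print("   ",round(q["confidence"],2),u.min(),v.min(),u.max()+1,v.max()+1)
cv2.imwrite("pics/end.png",cv2.convertScaleAbs(cv2.resize(im[130:350,210:470],(780,660)[:2] if 0 else (709,600)),alpha=1.3))
```

```text
32.4 [ 0.4721 -0.0087  0.351 ] [ 0.1  0.7 -0.2]
large_cap pred [371.8 180.9] [416.2 230.8]
    0.7 373 181 417 231
    0.62 111 230 153 276
    0.6 136 333 186 398
medium_cap pred [341.5 146.4] [362.5 169.8]
    0.96 344 147 363 170
small_cap pred [257.4 262.3] [278.5 290.5]
    0.61 258 263 279 291
```

View pics/end.png

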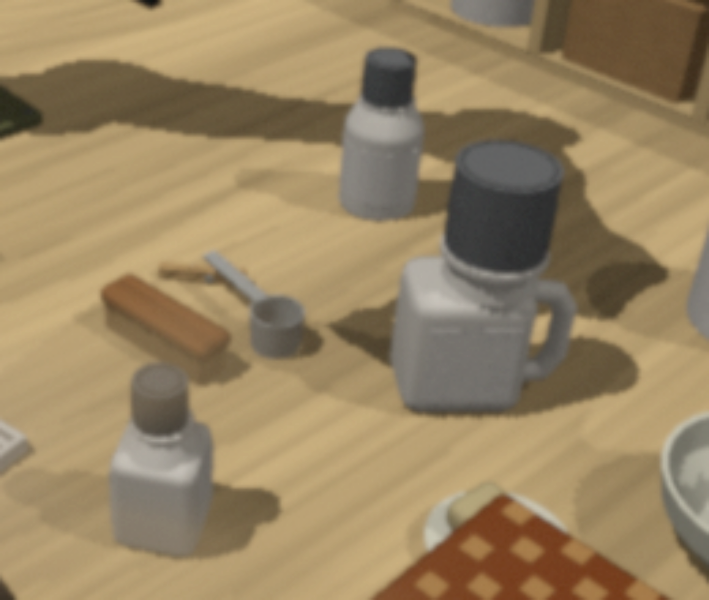

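All three caps sit straight and fully down: large at (505,205), medium at (390,78), small at (160,400). Their outlines match the seated prediction within about 2.5 pixels, and all three bottles are upright. I hand the job in.

```bash
python3 -c "
from plant import r
print(r.finish_job())"
```

```text
the job is handed in; nothing more can be done
None
```

The job is handed in at about 32 s: the spout and large cap are on the jug, the medium cap is on the round bottle and the small cap is on the square bottle, all seated and released in the last pictures; no verdict came back from the hand-in.

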